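# Self-timer picture of the focusing loupe on the revolving tray

## Task

Take a catalogue picture of the focusing loupe: first press the shutter button of the camera that stands facing the revolving display tray right down to its stop, which starts the self-timer, and then turn the tray by its centre handle until the loupe stands squarely in front of the camera lens, on the side of the tray next to the camera. Touch none of the pieces stuck on the tray and leave the other things on the counter where they stand. Finish with the handle still gripped, holding the tray quite still for the exposure; do not let go.

Things in the scene. Friction and masses are not known exactly. Their poses are not given: they have to be found in the camera images.
- carousel (a joint): turning of the revolving display tray (a round aluminium tray, 250 mm across, top face 36 mm above the counter, on a fixed foot) about its upright centre axis, rad, positive anticlockwise seen from above; it turns freely without end stops on a bearing (friction about 0.03 N m, it can coast). At 0 and at 6.28 (any whole number of turns) the loupe is straight in front of the camera lens
- foot: the fixed dark steel foot under the tray, 150 mm across; origin on the counter on the tray's axis of turning; its +x axis points level to the camera
- handle: the tray's carry handle: a flat black bakelite grip on a 12 mm post on the tray's axis, 60 mm long (its x axis), 16 mm thick (y), 34 mm tall (z), origin at the centre of its underside, 114 mm above the counter, so its top is 148 mm above it. Fixed to the tray and turning with it; its length lies along the line from the axis to the loupe, +x towards the loupe
- loupe: the brass focusing loupe, a slim turned tube with a wider flared eyepiece at the top, 42 mm across at the eyepiece and 60 mm tall, the tallest and only waisted piece on the tray; stuck upright on the tray, its centre 82 mm from the axis; origin at the centre of its underside
- pieces: the four other pieces stuck round the tray every 72 degrees from the loupe, at about 80 mm from the axis, all below 100 mm above the counter: a grey light meter with a small dome (28 x 54 x 54 mm), a squat lens (62 mm across, 38 tall), a plain straight film can (35 mm across, 48 tall) and a clip-on viewfinder (32 mm tall); origin on the tray's axis at counter height
- camera: the camera, fixed on a low round cast stand beside the tray and facing it (another camera, without a stand, lies far to the left and is not meant): body 132 mm wide (y), 34 mm deep (x), top plate 98 mm above the counter, lens 62 mm above the counter pointing along its -x axis at the tray's axis; origin on the counter under the middle of the body, 240 to 260 mm from the tray's axis; +y is the photographer's right
- shutter (a joint): travel of the shutter button, m: 0 up, 0.005 pressed down to its stop; a spring (1.5 N at first, 4 N at the stop) lifts it again
- shutter_top (a point): centre of the top of the shutter button, a round steel mushroom head 16 mm across on the camera's top plate, 44 mm to the +y side of the camera's middle; 111 mm above the counter when up, pressed straight down. A 6 mm high dial stands 26 mm beside it, a 9 mm high knob at the other end of the top plate
- tank: cream enamel developing tank, 102 mm across, 128 tall, loose; origin at the centre of its underside
- reel: film reel, 90 mm across, 40 tall, loose; origin at the centre of its underside
- parts_jar: glass jar with a steel lid, 64 mm across, 85 tall, loose; origin at the centre of its underside
- film_clip: black bakelite film clip, 78 x 30 x 16 mm, loose, lying on the counter beside the tray; origin at the centre of its underside
- lens_cell: smoky glass lens element in a steel cell, 54 mm across, 19 tall, loose on the counter beside the tray; origin at the centre of its underside
- screwdriver: screwdriver with wooden handle, 160 mm long, loose
Things that resemble listed ones, but are neither listed nor needed, are in the scene too. What is shaped like the camera but purple is not meant.

How it is judged:
By the outcome, as a careful person would: the job done as asked, in the order asked, and still so for the second after the job is handed in, while the arm keeps its last pose, push and grip.
It also fails if it takes over 54 s, if anything falls off the work surface, if the arm or the gripper's body presses on something with over 40 N, if the wrist force passes 120 N, or if a joint passes its speed limit or range.

## Robot

A 7-joint arm with a two-finger parallel gripper is mounted at the origin on the work surface. World frame = base frame: x ahead of the robot, y to its left, z up, the work surface at z = 0. Lengths are in m, angles in rad, forces in N, time in s.
With the tool pointing down it reaches from about 0.35 to 0.9 m from the base axis. Payload 19.9 kg.
Tool frame: the origin (TCP) lies between the finger pads; the fingertips stand 19 mm ahead of it and the grasp point (between the pads) is the TCP; z points along the fingers, y is the direction in which the jaws open and shut (so a half turn about z gives the same grasp; the last joint's range is limited). The gripper opens to 94 mm and grips with 3 to 60 N. Pads are 16 mm wide; open, the fingers measure 119 mm over their backs; the gripper's body (75 mm by 177 mm) begins 78 mm behind the grasp point.
Start: joints at [1.224, 0.417, -0.01, 1.614, 0.005, 1.111, -0.053], TCP at [0.188, -0.596, 0.224] pointing down, gripper open.
Joint ranges: [-2.81, 2.81], [-0.39, 2.02], [-1.27, 1.25], [0.06, 2.57], [-1.19, 4.33], [0.19, 2], [-2.82, 2.82]. Speed limits (rad/s): [1.89, 1.89, 2.39, 2.39, 3.01, 3.01, 3.01].

## Interface

Orientations are given as a 3x3 rotation matrix whose columns are the frame's x, y, z axes.
In Python, from rig import robot gives the robot as it stands. Calls block until the motion is done:
- robot.move_ptp(position, orientation): joint-space move of the TCP to a pose.
- robot.move_linear(position, velocity=0.15, frame=None, threshold=None): straight line of the TCP; frame=None keeps the orientation; velocity is the mean speed in m/s. With threshold (N) it stops when the force on the tool has changed by that much, and returns True; else False.
- robot.goto_joints(angles): joint-space move.
- robot.gripper_to(opening): finger opening in m; the grip force is fixed at half the most; returns when the fingers have stopped.
- robot.pause(seconds).
- robot.ik(position, orientation): joint angles nearest the present ones, or None.
- robot.get_state(): the state.
- robot.grab_frame(name): name is "scene" or "top" or "wrist"; returns the picture (384x512x3 uint8, red, green, blue); there is no depth.
- robot.camera_info(name): a dict with "fx", "fy", "cx", "cy" (pixels), "rvec" (rotation vector, rad) and "tvec" (3), from world to camera coordinates, as OpenCV has them. Camera axes: x right, y down, z forward; pixel columns grow to the right and rows downward; lengths in m; the calibration is good to about 2 mm. A picture is of the moment at which its call begins: read the wrist's pose just before it. camera_info takes no time and is no camera call; for the wrist camera it gives the pose at the moment of the call.
A pose or a line that the arm cannot do raises robot.PlanningError and nothing moves.
- robot.sign_off(): hands the job in, once; it reports no verdict.
The state is a dict: "time": time; "qpos": joint angles; "joint_vel": joint speeds; "effort": joint torques, N m; "ee_pos": TCP position; "tool_rot": TCP orientation; "force": force on the tool from outside, world axes, zero at the start; "moment": the same for the moment, N m; "opening": finger opening in m.
Only numpy, scipy, OpenCV 4.12 (cv2) and the standard library are available. Lean on these libraries where they do the work, as an engineer would, in place of code of your own. Each camera call takes 0.05 s, during which the arm holds its last target.

## Working session

There is one attempt and no reset: what is moved stays moved. The work goes in short steps, each a Python script; the robot and the scene stay as the last script left them, time stands still between calls to the robot, and variables do not carry over. Pictures are saved under pics/ and viewed, and the job is handed in when it is done.

```bash
ls; mkdir -p pics; python3 - <<'E'
from rig import robot
import cv2
for n in ("scene","top","wrist"):
    i=robot.camera_info(n); print(n,i)
    cv2.imwrite(f"pics/{n}0.png",robot.grab_frame(n)[:,:,::-1])
print(robot.get_state())
E
```

```text
pics
scene {'fx': 459.8938017542659, 'fy': 459.8938017542659, 'cx': 254.50219322428055, 'cy': 186.0719577548881, 'rvec': array([ 0.953158  ,  2.66190695, -0.79939679]), 'tvec': array([ 0.42654604, -0.22770695,  1.81321958])}
top {'fx': 426.29120339611796, 'fy': 426.29120339611796, 'cx': 259.60988571191564, 'cy': 194.28378823194694, 'rvec': array([ 2.11782267, -2.1639303 ,  0.19111409]), 'tvec': array([0.00212425, 0.54846546, 1.1900532 ])}
wrist {'fx': 305.6411495216079, 'fy': 305.6411495216079, 'cx': 252.5114228053063, 'cy': 194.42193420935823, 'rvec': array([-2.33907741,  1.71611407,  0.24730411]), 'tvec': array([-0.62471522, -0.02865551,  0.39257019])}
{'time': 0.15, 'qpos': array([ 1.22448474,  0.41777924, -0.01029283,  1.61402132,  0.00473754,
        1.11076345, -0.05300583]), 'joint_vel': array([ 0.00102253,  0.00023719,  0.00100024, -0.00344255,  0.00044773,
       -0.0005204 , -0.00181844]), 'effort': array([-6.04489487e-04, -8.51536345e+01,  6.38290532e-01, -4.26136959e+01,
       -4.88423102e-02,  1.70851615e-02,  5.96183531e-05]), 'ee_pos': array([ 0.18746217, -0.59592652,  0.22401115]), 'tool_rot': array([[ 9.53900746e-01,  3.00121994e-01, -3.94522176e-04],
       [ 3.00122231e-01, -9.53900362e-01,  8.63934282e-04],
       [-1.17049167e-04, -9.42512431e-04, -9.99999549e-01]]), 'force': array([-0.37216256, -0.09951127, -0.53939554]), 'moment': array([0.04797912, 0.02954906, 0.00708379]), 'opening': 0.0939025486633264}
```

View pics/scene0.png

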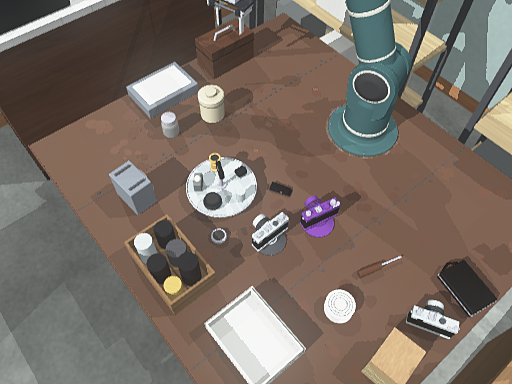

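View pics/top0.png

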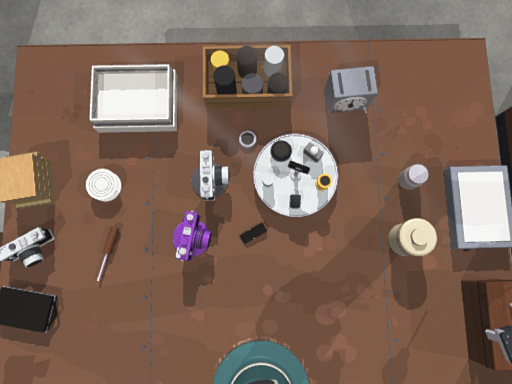

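View pics/wrist0.png

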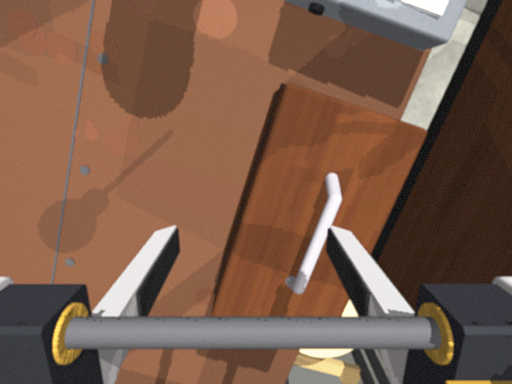

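The scene holds three cameras in the top view: silver at (210,175) on a round stand beside the tray, purple at (190,238), and silver without a stand at (25,245). The one at (210,175) fits because it faces the tray from its stand. The loupe candidate is the yellow-ringed piece at (324,182). I'll enlarge to confirm both.

```bash
python3 - <<'E'
import cv2
a=cv2.imread("pics/top0.png")[115:225,180:345]
cv2.imwrite("pics/topc.png",cv2.resize(a,None,fx=4.8,fy=4.8,interpolation=cv2.INTER_CUBIC))
a=cv2.imread("pics/scene0.png")[145:260,180:345]
cv2.imwrite("pics/scenec.png",cv2.resize(a,None,fx=4.8,fy=4.8,interpolation=cv2.INTER_CUBIC))
E
```

```text
(no output)
```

View pics/topc.png

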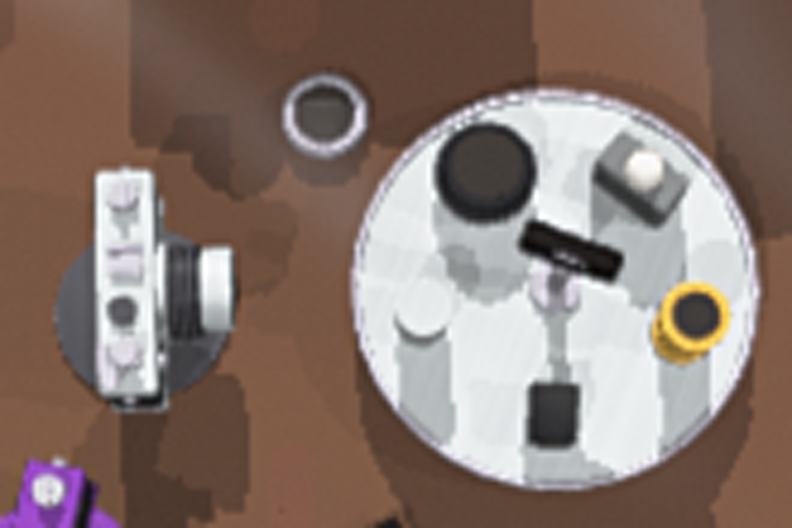

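View pics/scenec.png

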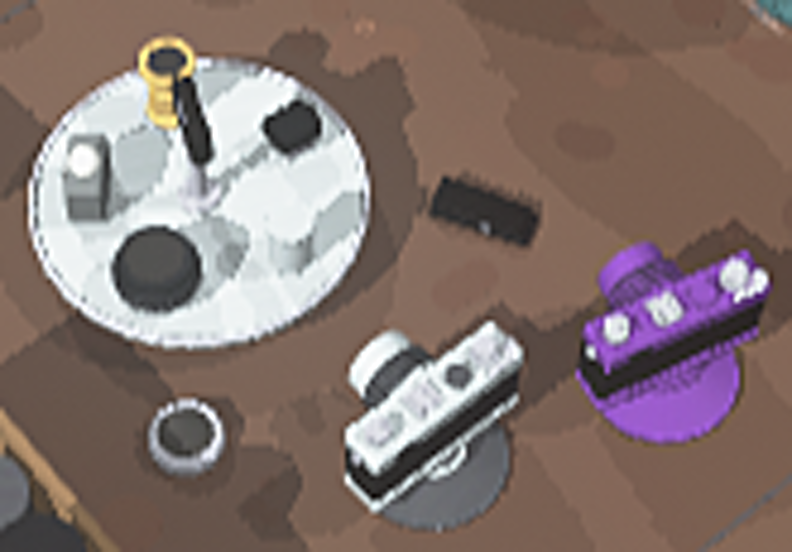

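```bash
cat > h.py <<'E'
import numpy as np, cv2
def P(i):
    R,_=cv2.Rodrigues(np.array(i["rvec"])); t=np.array(i["tvec"]).reshape(3); 
    K=np.array([[i["fx"],0,i["cx"]],[0,i["fy"],i["cy"]],[0,0,1.]]); return K,R,t
def ray(i,uv):
    K,R,t=P(i); c=-R.T@t; d=R.T@np.linalg.solve(K,[uv[0],uv[1],1.]); return c,d/np.linalg.norm(d)
def atz(i,uv,z):
    c,d=ray(i,uv); return c+d*(z-c[2])/d[2]
def tri(obs):
    A=np.zeros((3,3));b=np.zeros(3)
    for i,uv in obs:
        c,d=ray(i,uv);M=np.eye(3)-np.outer(d,d);A+=M;b+=M@c
    return np.linalg.solve(A,b)
def proj(i,X):
    K,R,t=P(i); p=K@(R@np.array(X)+t); return p[:2]/p[2]
E
python3 - <<'E'
from rig import robot
from h import *
T=robot.camera_info("top");S=robot.camera_info("scene");W=robot.camera_info("wrist")
tc=lambda u,v:(180+u/4.8-.4,115+v/4.8-.4)
sc=lambda u,v:(180+u/4.8-.4,145+v/4.8-.4)
print("shutter",atz(T,tc(124,355),.111), tri([(T,tc(124,355)),(S,sc(494,345))]))
print("knob",atz(T,tc(124,195),.107))
print("handle ends",atz(T,tc(525,237),.148),atz(T,tc(618,265),.148))
print("handle c",tri([(T,tc(571,251)),(S,sc(192,120))]))
print("loupe",atz(T,tc(697,317),.096),tri([(T,tc(697,317)),(S,sc(168,62))]))
for p in [(555,85),(555,490),(353,285),(757,285)]: print("tray",atz(T,tc(*p),.036))
K,R,t=P(W);st=robot.get_state();print("wristcam in tool",st["tool_rot"].T@(-R.T@t-st["ee_pos"]));print(st["tool_rot"].T@R.T)
E
```

```text
shutter [0.55645227 0.13959481 0.111     ] [0.55632978 0.1408471  0.10765898]
knob [0.6517218  0.13990379 0.107     ]
handle ends [ 0.61225332 -0.08896147  0.148     ] [ 0.5951696  -0.14044551  0.148     ]
handle c [ 0.60830259 -0.11697419  0.13025141]
loupe [ 0.57488606 -0.19219377  0.096     ] [ 0.57579898 -0.1930551   0.09226207]
tray [ 0.73597902 -0.12074908  0.036     ]
tray [ 0.48203596 -0.11154777  0.036     ]
tray [0.61094716 0.00785059 0.036     ]
tray [ 0.60596473 -0.24038337  0.036     ]
wristcam in tool [ 8.31955509e-02 -6.64843545e-06 -1.60608282e-01]
[[-8.70319738e-06 -9.59467411e-01 -2.81819601e-01]
 [ 9.99999690e-01 -2.30166432e-04  7.52729744e-04]
 [-7.87085071e-04 -2.81819507e-01  9.59467116e-01]]
```

The crops confirm the target camera: silver, on a dark round stand, lens towards the tray, with the button at the robot end at crop (124,355). The loupe is the brass flared tube at crop (697,317). Next I'll refine the positions from two wrist views.

```bash
python3 - <<'E'
from rig import robot
from h import *
import pickle
R=np.array([[1,0,0],[0,-1,0],[0,0,-1.]])
out={}
for k,p in enumerate([(0.50,-0.06,0.30),(0.50,0.09,0.28)]):
    robot.move_ptp(list(p),R)
    out[k]=robot.camera_info("wrist"); im=robot.grab_frame("wrist")
    cv2.imwrite(f"pics/w{k+1}.png",im[:,:,::-1])
    cv2.imwrite(f"pics/w{k+1}b.png",cv2.resize(im[:,:,::-1],(800,600),interpolation=cv2.INTER_CUBIC))
    s=robot.get_state();print(s["time"],s["ee_pos"],s["force"],s["qpos"])
pickle.dump(out,open("w.pkl","wb"))
c=np.array([.607,-.116,.135])
for a in np.arange(-180,180,20):
    t=np.radians(a);x=np.array([np.cos(t),np.sin(t),0]);z=np.array([0,0,-1.])
    q=robot.ik(list(c),np.stack([x,np.cross(z,x),z],1)); print(a,None if q is None else np.round(q,2))
E
```

```text
2.4333 [ 0.49997065 -0.06076481  0.29984578] [0.20534259 0.47809001 0.21319263] [ 0.51454991  0.15875605 -0.50644411  1.80044389  0.08220992  1.20343855
 -1.58810349]
3.1417 [0.50022352 0.0890439  0.279936  ] [-0.32558627 -0.81308483 -0.61495499] [ 0.30734186  0.19802603 -0.61787266  1.81544191  0.12453776  1.16702732
 -1.92233435]
-180 [ 0.88  0.78 -1.1   1.68  0.75  1.16  1.15]
-160 [ 0.87  0.77 -1.09  1.69  0.74  1.16  1.5 ]
-140 [ 0.87  0.77 -1.09  1.69  0.74  1.16  1.85]
-120 [ 0.87  0.77 -1.09  1.69  0.74  1.16  2.2 ]
-100 [-0.38  0.6   0.72  1.73 -0.46  0.99 -2.8 ]
-80 [ 0.01  0.5   0.17  1.72 -0.1   0.93 -2.75]
-60 [ 0.39  0.52 -0.33  1.7   0.2   0.95 -2.64]
-40 [ 0.42  0.53 -0.37  1.7   0.22  0.96 -2.31]
-20 [ 0.44  0.53 -0.41  1.7   0.25  0.96 -1.98]
0 [ 0.47  0.54 -0.44  1.7   0.27  0.97 -1.65]
20 [ 0.49  0.54 -0.48  1.7   0.29  0.97 -1.31]
40 [ 0.54  0.56 -0.54  1.7   0.33  0.98 -0.99]
60 [ 0.58  0.57 -0.6   1.69  0.37  0.99 -0.68]
80 [ 0.61  0.58 -0.65  1.69  0.41  1.   -0.35]
100 [ 0.66  0.6  -0.72  1.69  0.45  1.02 -0.04]
120 [ 0.7   0.63 -0.78  1.69  0.5   1.04  0.28]
140 [ 0.74  0.65 -0.84  1.69  0.54  1.05  0.59]
160 [ 0.78  0.68 -0.91  1.69  0.59  1.08  0.91]
```

View pics/w1b.png

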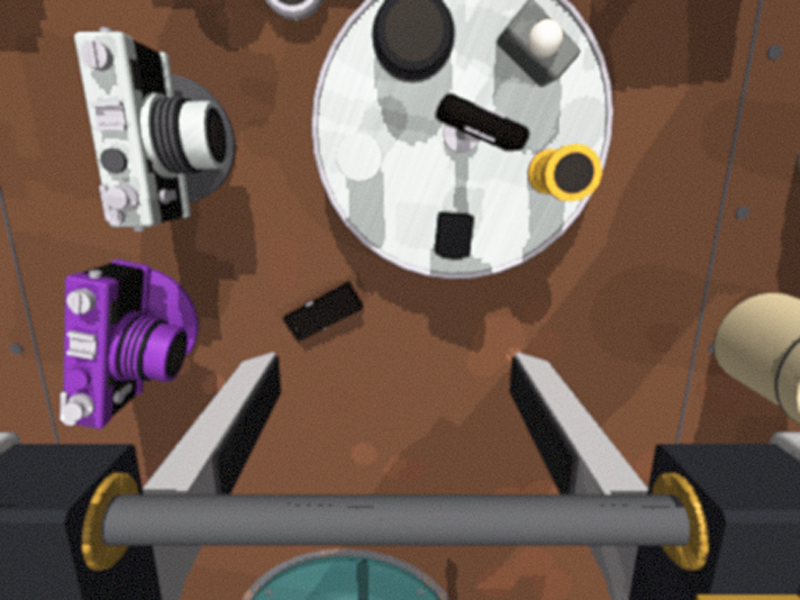

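View pics/w2b.png

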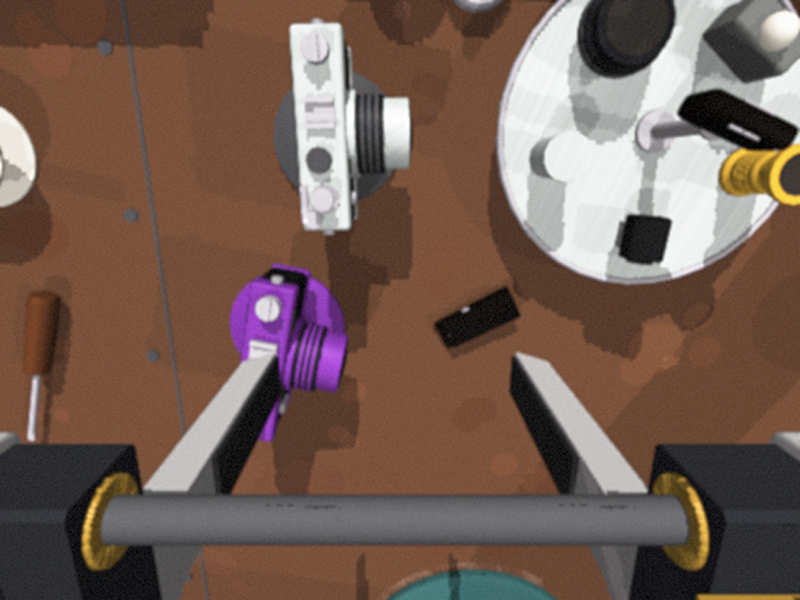

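The brass loupe is at (572,172) in view 1. The handle is at (482,122), and the shutter button is at about (323,198) in view 2. I'll enlarge both views for precise pixels.

```bash
python3 - <<'E'
import cv2,numpy as np
f=lambda n,y,x,h,w,s:cv2.resize(cv2.imread(f"pics/{n}.png")[y:y+h,x:x+w],None,fx=s,fy=s,interpolation=cv2.INTER_CUBIC)
a=f("w1",95,45,60,60,6); b=f("w2",95,180,60,60,6)
cv2.imwrite("pics/sh.png",np.hstack([a,b]))
a=f("w1",50,270,80,125,6);cv2.imwrite("pics/ha1.png",a)
b=f("w2",45,400,80,112,6);cv2.imwrite("pics/ha2.png",b)
E
```

```text
(no output)
```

View pics/sh.png

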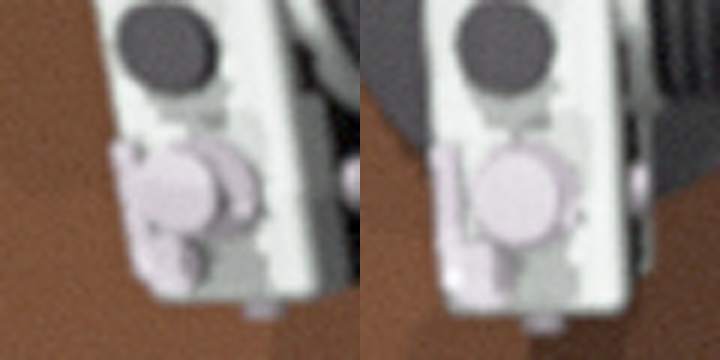

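View pics/ha1.png

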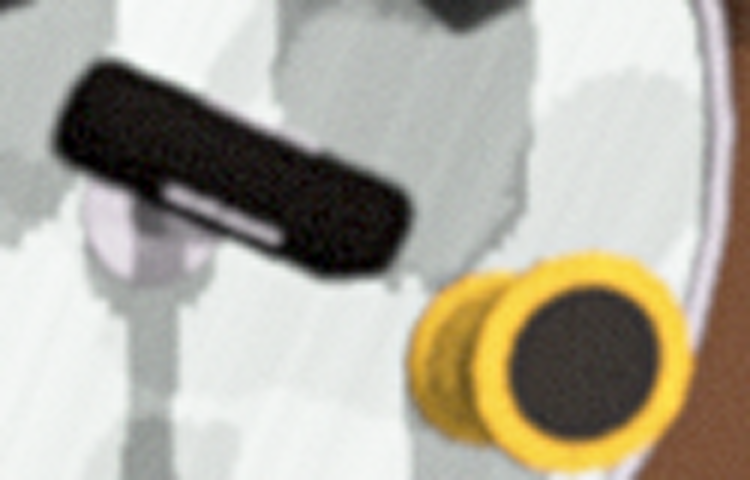

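View pics/ha2.png

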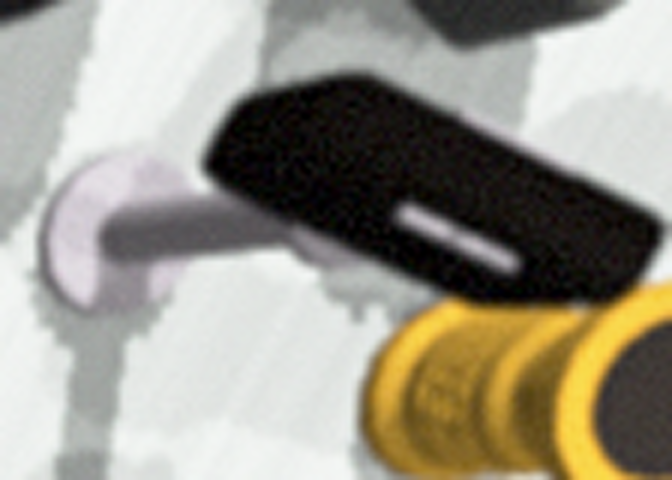

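```bash
python3 - <<'E'
from rig import robot
from h import *
import pickle
w=pickle.load(open("w.pkl","rb"));T=robot.camera_info("top");S=robot.camera_info("scene")
c=lambda u,v,x,y,s=6:(x+(u+.5)/s-.5,y+(v+.5)/s-.5)
a=lambda u,v:c(u,v,45,95); b=lambda u,v:c(u-360,v,180,95)
h1=lambda u,v:c(u,v,270,50); h2=lambda u,v:c(u,v,400,45)
tc=lambda u,v:c(u,v,180,115,4.8); sc=lambda u,v:c(u,v,180,145,4.8)
for n,p,q in [("shutter",(177,190),(517,197)),("dial",(168,48),(505,47)),("lever blk",(168,262),(475,272)),("lever tip",(120,150),(445,155)),("body corner R",(320,290),(625,305))]:
    X=tri([(w[0],a(*p)),(w[1],b(*q))]); print(n,X.round(4),proj(w[0],X)-a(*p))
print("loupe top",tri([(w[0],h1(583,361)),(T,tc(697,317)),(S,sc(168,60))]), atz(w[0],h1(583,361),.096))
print("collar",tri([(w[0],h1(150,215)),(w[1],h2(115,235))]))
# handle corners
for n,p,q in [("L far",(110,62),(355,75)),("R far",(395,185),(655,215))]:
    X=tri([(w[0],h1(*p)),(w[1],h2(*q))]);print(n,X)
# tray rim from w1 : fit with known z
for p in [(705,5),(735,130),(715,250)]: print(atz(w[0],h1(*p),.036))
E
```

```text
shutter [0.5601 0.1393 0.1099] [0.00010239 0.00091182]
dial [0.5856 0.1416 0.1013] [0.00534016 0.03272063]
lever blk [0.5458 0.1491 0.0997] [-0.00493381 -0.05676741]
lever tip [0.567  0.153  0.1027] [0.00563453 0.04234775]
body corner R [0.5397 0.122  0.0965] [0.01241754 0.21265553]
loupe top [ 0.57615499 -0.19270299  0.09471495] [ 0.57737102 -0.19218293  0.096     ]
collar [ 0.60752643 -0.11552698  0.03997287]
L far [ 0.62415345 -0.09477845  0.14349342]
R far [ 0.60476191 -0.14039032  0.14835392]
[ 0.64912334 -0.23210648  0.036     ]
[ 0.6244227  -0.24161909  0.036     ]
[ 0.59987402 -0.24036227  0.036     ]
```

```bash
python3 - <<'E'
from rig import robot
from h import *
R=np.array([[1,0,0],[0,-1,0],[0,0,-1.]])
robot.gripper_to(0.0)
robot.move_ptp([.560,.1393,.165],R)
robot.pause(.2)
cv2.imwrite("pics/p0.png",cv2.resize(robot.grab_frame("wrist")[:,:,::-1],(800,600)))
s=robot.get_state();print(s["time"],s["ee_pos"],s["force"],s["opening"])
robot.move_linear([.560,.1393,.140],velocity=.06)
for z,v in [(.1225,.012)]:
    print(robot.move_linear([.560,.1393,z],velocity=v,threshold=10))
    s=robot.get_state();print(s["time"],s["ee_pos"],s["force"],s["opening"])
cv2.imwrite("pics/p1.png",cv2.resize(robot.grab_frame("wrist")[:,:,::-1],(800,600)))
robot.pause(.2);s=robot.get_state();print(s["time"],s["ee_pos"],s["force"])
E
```

```text
5.425 [0.56042684 0.13868109 0.16654795] [-0.37972822  0.10545499  0.91147955] 0.0004438267174494207
True
7.1333 [0.56002137 0.13934344 0.12520738] [-3.07968522 -0.47559504  9.70103242] 0.00013885461090728558
7.3833 [0.56001104 0.13930863 0.12521014] [-1.95677726 -1.09044959 10.56177328]
```

View pics/p1.png

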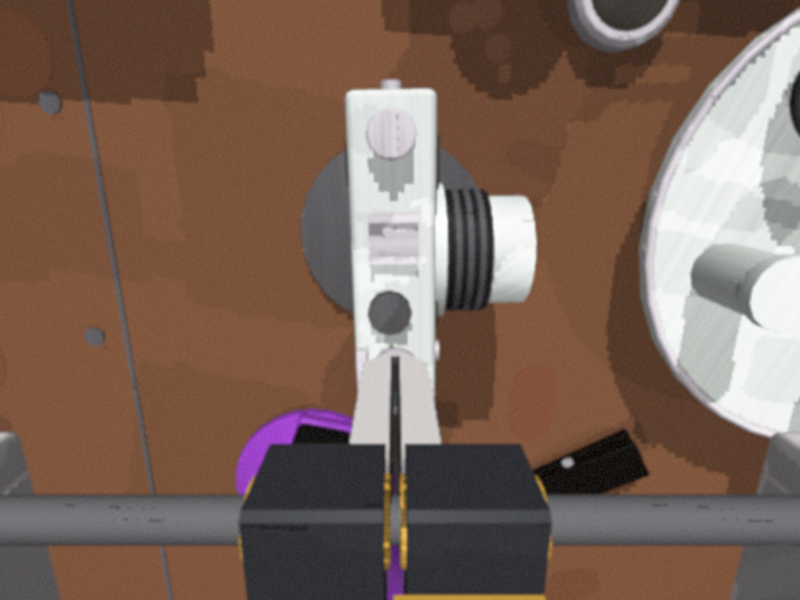

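```bash
python3 - <<'E'
from rig import robot
from h import *
print(robot.move_linear([.560,.1393,.1242],velocity=.01,threshold=8))
s=robot.get_state();print(s["time"],s["ee_pos"],s["force"])
robot.pause(.2)
robot.move_linear([.560,.1393,.20],velocity=.1)
s=robot.get_state();print(s["time"],s["ee_pos"],s["force"])
robot.gripper_to(.06)
# high approach, view over tray
R=np.array([[1,0,0],[0,-1,0],[0,0,-1.]])
import pickle
out={}
for k,p in enumerate([(.52,-.03,.27),(.54,-.11,.27)]):
    robot.move_ptp(list(p),R);robot.pause(.2)
    out[k]=robot.camera_info("wrist");cv2.imwrite(f"pics/v{k}.png",robot.grab_frame("wrist")[:,:,::-1])
    cv2.imwrite(f"pics/v{k}b.png",cv2.resize(cv2.imread(f"pics/v{k}.png")[:240],None,fx=1.55,fy=1.55,interpolation=cv2.INTER_CUBIC))
pickle.dump(out,open("v.pkl","wb"))
print(robot.get_state()["time"])
E
```

```text
False
7.6333 [0.56015433 0.13932705 0.12505363] [-6.92763781 -2.37587642 18.53553271]
8.7417 [0.5597054  0.13914642 0.19936891] [ 0.01986341 -0.79664366  0.03088394]
11.4667
```

View pics/v0b.png

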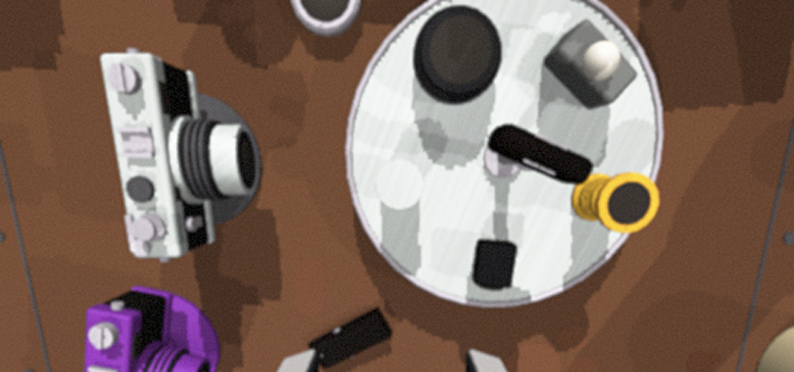

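View pics/v1b.png

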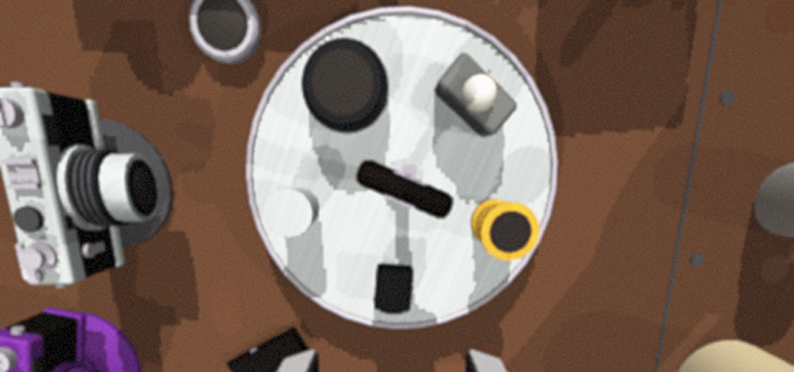

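```bash
python3 - <<'E'
from h import *
import pickle
from scipy.optimize import least_squares
v=pickle.load(open("v.pkl","rb"))
L=[]
for k in v:
    im=cv2.imread(f"pics/v{k}.png");hsv=cv2.cvtColor(im,cv2.COLOR_BGR2HSV)
    m=((hsv[...,1]<40)&(hsv[...,2]>110)).astype(np.uint8)
    n,l,st,c=cv2.connectedComponentsWithStats(cv2.morphologyEx(m,cv2.MORPH_CLOSE,np.ones((3,3))))
    seed=max(range(1,n),key=lambda j:st[j,4]);print(st[seed])
    cs,_=cv2.findContours((l==seed).astype(np.uint8),cv2.RETR_EXTERNAL,cv2.CHAIN_APPROX_NONE)
    h=cv2.convexHull(cs[0])[:,0].astype(float); h=h[(h[:,1]>2)]
    X=np.array([atz(v[k],p,.034) for p in h])[:,:2]
    r=least_squares(lambda q:np.hypot(X[:,0]-q[0],X[:,1]-q[1])-q[2],[.607,-.115,.125],loss="soft_l1",f_scale=.001)
    print("tray",r.x,np.abs(r.fun).max())
    # loupe yellow
    m=((hsv[...,0]>18)&(hsv[...,0]<35)&(hsv[...,1]>150)&(hsv[...,2]>90)).astype(np.uint8)
    # dark bore next to yellow
    cs,_=cv2.findContours(m,cv2.RETR_CCOMP,cv2.CHAIN_APPROX_NONE)
    n,l,st,c=cv2.connectedComponentsWithStats(m);j=1+np.argmax(st[1:,4]);x,y,w,hh,_=st[j];print("yellow",st[j])
    roi=np.zeros_like(m);roi[y:y+hh,x:x+w]=1
    d=((hsv[...,2]<75)&(hsv[...,1]<90)).astype(np.uint8)
    # handle & bore comps
    n,l,st,c=cv2.connectedComponentsWithStats(d)
    for j in range(1,n):
        if st[j,4]>150 and 150<c[j][0]<400 and c[j][1]<200: 
            pts=np.argwhere(l==j)[:,::-1].astype(np.float32); print(j,st[j],c[j],cv2.minAreaRect(pts))
            if roi[int(c[j][1]),int(c[j][0])]: print("bore");L.append((v[k],c[j]))
print("loupe top",tri(L),[atz(i,p,.095) for i,p in L])
E
```

```text
[  223     0   205   199 26176]
tray [ 0.60820397 -0.11733473  0.12638221] 0.0006078880048492608
yellow [ 369  112   57   38 1056]
1 [195   0  29  13 267] [209.23595506   5.08988764] ((209.0, 6.0), (12.0, 28.0), 90.0)
6 [ 267    4   56   63 2691] [294.53177258  34.74544779] ((294.5000305175781, 34.99999237060547), (54.56005859375, 62.162689208984375), 26.56505012512207)
11 [351  32  41  37 576] [370.20138889  51.34201389] ((371.0774230957031, 51.86335754394531), (47.98213195800781, 13.898273468017578), 46.2188720703125)
22 [315  81  67  37 673] [347.10698366  98.43536404] ((347.77587890625, 99.68966674804688), (67.6228256225586, 21.14034080505371), 23.198589324951172)
44 [305 155  28  32 710] [318.44929577 170.17323944] ((318.15997314453125, 170.3800048828125), (25.031579971313477, 31.254121780395508), 8.130102157592773)
[  158     4   202   208 26815]
tray [ 0.60804835 -0.11645657  0.12630817] 0.000573143485410682
yellow [305 129  42  39 700]
22 [ 195   25   55   60 2542] [222.24626279  54.74704957] ((222.0, 54.5), (59.0, 54.0), 90.0)
26 [281  55  34  32 251] [297.05179283  70.88047809] ((297.69598388671875, 71.31785583496094), (43.86121368408203, 6.786549091339111), 43.72697067260742)
65 [230 104  62  36 665] [259.55338346 120.95037594] ((260.62933349609375, 121.69828033447266), (63.683631896972656, 16.281999588012695), 23.198591232299805)
77 [317 137  25  25 471] [328.94055202 149.07006369] ((329.0000305175781, 149.00003051757812), (22.62741470336914, 24.041629791259766), 45.0)
bore
92 [242 171  24  31 641] [253.5725429  185.81591264] ((253.5, 186.0), (30.0, 23.0), 90.0)
loupe top [ 0.61804438 -0.1178016   0.39366989] [array([ 0.57665639, -0.19258187,  0.095     ])]
```

```bash
python3 - <<'E'
import cv2,numpy as np
f=lambda n,y,x,h,w,s:cv2.resize(cv2.imread(f"pics/{n}.png")[y:y+h,x:x+w],None,fx=s,fy=s,interpolation=cv2.INTER_CUBIC)
cv2.imwrite("pics/cw2.png",f("w2",5,170,150,110,4))
cv2.imwrite("pics/cv0.png",f("v0",20,55,150,130,4))
cv2.imwrite("pics/cc.png",np.hstack([f("w2",5,170,148,105,4),f("v0",22,60,148,95,4)]))
E
```

```text
(no output)
```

View pics/cc.png

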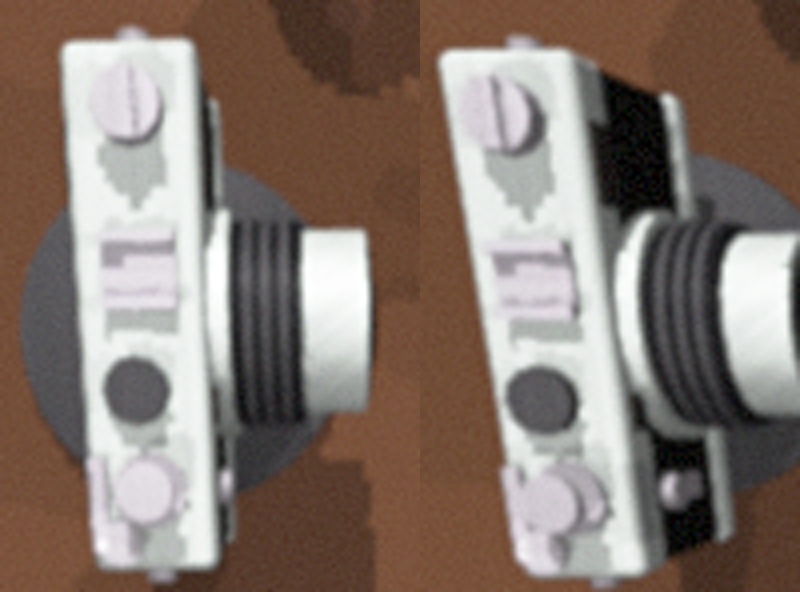

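```bash
python3 - <<'E'
from h import *
import pickle
w=pickle.load(open("w.pkl","rb"));v=pickle.load(open("v.pkl","rb"))
a=lambda u,q:(170+(u+.5)/4-.5,5+(q+.5)/4-.5); b=lambda u,q:(60+(u-420+.5)/4-.5,22+(q+.5)/4-.5)
A=np.array([.608,-.117])
for n,f,i,C in [("w2",a,w[1],[(61,42),(193,40),(98,570),(218,568)]),("v0",b,v[0],[(440,52),(585,50),(525,575),(660,573)])]:
    X=np.array([atz(i,f(*p),.098)[:2] for p in C]);print(n,X.round(4))
    m=X.mean(0);d=(X[:2].mean(0)-X[2:].mean(0));print(m,"len",np.linalg.norm(d),"body heading",90+np.degrees(np.arctan2(d[1],d[0])),"bearing",np.degrees(np.arctan2(*(m-A)[::-1])),np.linalg.norm(m-A))
X=atz(w[1],a(370,320),.062);print("lens front",X,np.degrees(np.arctan2(*(X[:2]-A)[::-1])))
E
```

```text
w2 [[0.6688 0.1572]
 [0.6693 0.1243]
 [0.5377 0.155 ]
 [0.5383 0.1215]]
[0.60350826 0.13947947] len 0.1310574484481729 body heading 91.08881858698433 bearing 91.00332115656926 0.2565188002099581
v0 [[0.6687 0.1562]
 [0.6693 0.1206]
 [0.5386 0.1551]
 [0.5392 0.1179]]
[0.60395929 0.13742965] len 0.1300958242817987 body heading 90.83574514853716 bearing 90.90986245540262 0.2544617300899989
lens front [0.60567354 0.07853899 0.062     ] 90.68165575689395
```

```bash
python3 - <<'E'
from rig import robot
from h import *
R=np.array([[1,0,0],[0,-1,0],[0,0,-1.]])
c=[.608,-.117,.20]
q=np.array(robot.ik(c,R)); q[6]+=np.radians(360-112.8); print(q.round(3))
robot.goto_joints(list(q)); robot.pause(.2)
s=robot.get_state();print(s["time"],s["ee_pos"],s["tool_rot"].round(3))
cv2.imwrite("pics/g0.png",cv2.resize(robot.grab_frame("top")[100:240,170:360][:,:,::-1],None,fx=4,fy=4,interpolation=cv2.INTER_CUBIC))
cv2.imwrite("pics/g0w.png",robot.grab_frame("wrist")[:,:,::-1])
E
```

```text
[ 0.547  0.484 -0.549  1.639  0.277  1.096  2.665]
15.3333 [ 0.60800339 -0.11702836  0.20002655] [[-0.388 -0.922  0.   ]
 [-0.922  0.388 -0.   ]
 [-0.    -0.    -1.   ]]
```

View pics/g0w.png

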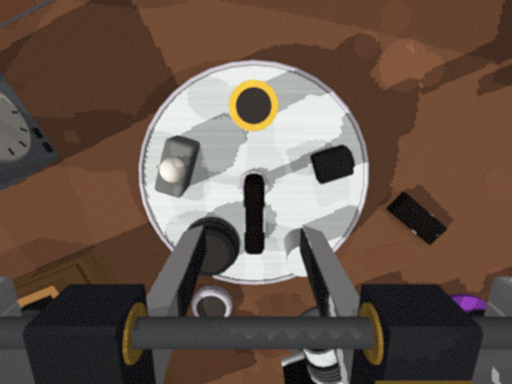

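The handle (column 254) is upright and centred between the fingers, and the loupe is straight ahead at (254,105). Descending to grip.

```bash
python3 - <<'E'
from rig import robot
from h import *
print(robot.move_linear([.608,-.117,.135],velocity=.06,threshold=8))
s=robot.get_state();print(s["time"],s["ee_pos"],s["force"])
robot.gripper_to(.0)
robot.pause(.2)
s=robot.get_state();print(s["time"],s["ee_pos"],s["force"],s["moment"],s["opening"],s["qpos"].round(3))
cv2.imwrite("pics/g1w.png",robot.grab_frame("wrist")[:,:,::-1])
E
```

```text
False
16.6667 [ 0.60823599 -0.11703641  0.13541641] [-0.47676731  0.61008254  0.47357215]
17.6167 [ 0.6071791  -0.11664037  0.1349493 ] [-8.23962224  2.07239316  6.28407165] [ 0.62235444  1.64090425 -0.01082674] 0.015773249366636613 [ 0.526  0.555 -0.523  1.694  0.322  0.982  2.63 ]
```

View pics/g1w.png

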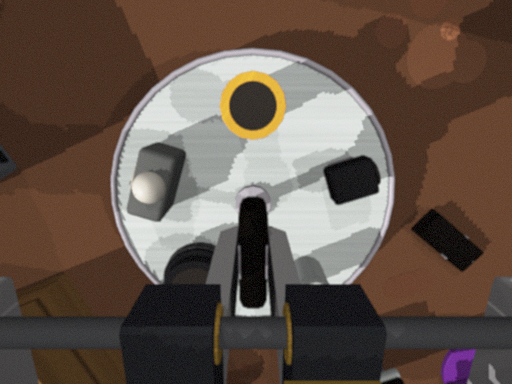

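```bash
python3 - <<'E'
from rig import robot
from h import *
robot.move_linear([.6068,-.1163,.135],velocity=.02)
robot.pause(.1)
s=robot.get_state();print(s["time"],s["ee_pos"],s["force"],s["moment"])
q0=s["qpos"].copy()
q=q0.copy()
for d in (.1,.2,.3):
    q[6]-=d; robot.goto_joints(list(q))
    s=robot.get_state();print(s["time"],s["ee_pos"].round(4),s["force"].round(1),s["moment"].round(2),s["opening"],(s["qpos"]-q).round(4)[6])
E
```

```text
18.0167 [ 0.60710825 -0.11658242  0.1349652 ] [ 4.7449265  -2.01122415 -2.86570821] [-0.25683801 -0.80464393  0.06083598]
18.2667 [ 0.6071 -0.1167  0.1349] [-0.2 -1.1  0.9] [-0.05  0.08 -0.41] 0.016039973274365734 0.0025
18.5833 [ 0.6071 -0.1165  0.1349] [ 0.6  0.1 -1.5] [ 0.12 -0.12 -0.46] 0.015933570918251223 0.0062
18.9833 [ 0.6071 -0.1165  0.1349] [-0.1  0.3 -0.6] [ 0.27 -0.09  0.15] 0.015569174139215916 0.0076
```

```bash
python3 - <<'E'
from rig import robot
from h import *
s=robot.get_state();yaw=lambda s:np.degrees(np.arctan2(s["tool_rot"][1,0],s["tool_rot"][0,0]))
print("yaw",yaw(s))
rem=np.radians((yaw(s)-90.9)%360);print(rem)
q=s["qpos"].copy()
n=6
for k in range(n):
    q[6]-=rem/n; robot.goto_joints(list(q)); s=robot.get_state()
    print(s["time"],s["ee_pos"].round(4),s["force"].round(1),s["moment"].round(2),round(s["opening"],4),yaw(s).round(2))
robot.pause(.5);s=robot.get_state();print(yaw(s),s["moment"],s["qpos"].round(3))
cv2.imwrite("pics/e_w.png",robot.grab_frame("wrist")[:,:,::-1])
cv2.imwrite("pics/e_t.png",robot.grab_frame("top")[:,:,::-1])
cv2.imwrite("pics/e_s.png",robot.grab_frame("scene")[:,:,::-1])
import pickle;pickle.dump(robot.camera_info("wrist"),open("e.pkl","wb"))
c=cv2.imread("pics/e_t.png")[115:225,180:345];cv2.imwrite("pics/e_tc.png",cv2.resize(c,None,fx=4.8,fy=4.8,interpolation=cv2.INTER_CUBIC))
E
```

```text
yaw -146.75268738892578
2.1353634360300258
19.425 [ 0.6071 -0.1164  0.1349] [ 0.3  1.  -0.2] [ 0.34 -0.04  0.06] 0.0156 -166.71
19.8667 [ 0.607  -0.1163  0.1349] [-0.6  2.1  0.1] [ 0.45 -0.07  0.03] 0.0155 172.9
20.3083 [ 0.6071 -0.1163  0.1349] [-0.1  2.4  0.6] [ 0.7  -0.17  0.04] 0.0157 152.51
20.75 [ 0.6071 -0.1163  0.1349] [ 0.1  3.5 -0.6] [ 0.78 -0.3   0.03] 0.016 132.12
21.1917 [ 0.6072 -0.1162  0.1349] [ 3.1  4.  -1.6] [ 1.07 -0.52  0.02] 0.0158 111.73
21.6333 [ 0.6073 -0.1162  0.135 ] [ 1.6  5.2 -1.2] [ 1.03 -0.67 -0.02] 0.0159 91.21
91.24519825496625 [ 1.00587428 -0.69231564 -0.02871985] [ 0.527  0.553 -0.524  1.696  0.322  0.978 -0.093]
```

View pics/e_tc.png

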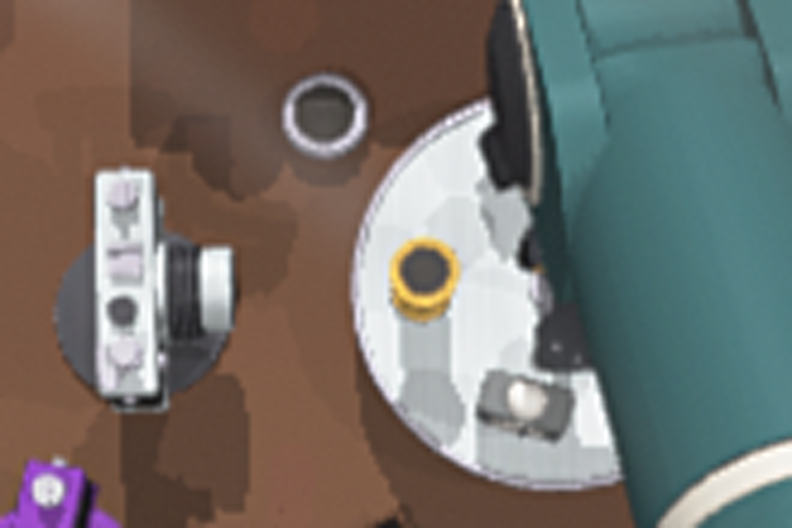

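View pics/e_w.png

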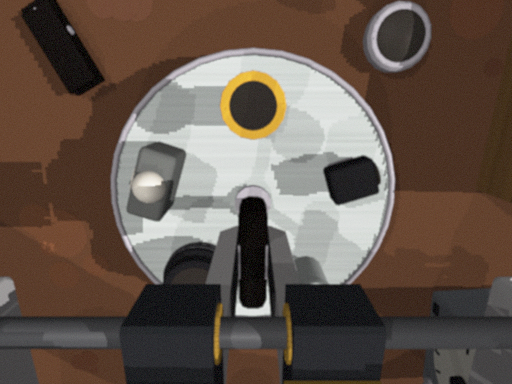

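View pics/e_s.png

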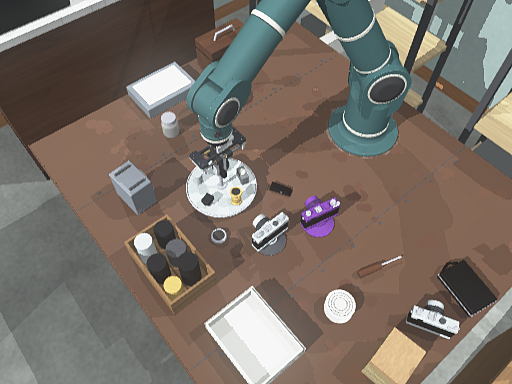

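```bash
python3 - <<'E'
from rig import robot
from h import *
import pickle
e=pickle.load(open("e.pkl","rb"));T=robot.camera_info("top")
c=lambda u,v:(180+(u+.5)/4.8-.5,115+(v+.5)/4.8-.5)
A=np.array([.6071,-.1165])
for n,X in [("wrist",atz(e,(253,104.8),.096)),("top",atz(T,c(426,268),.096)),("tri",tri([(e,(253,104.8)),(T,c(426,268))]))]:
    d=X[:2]-A;print(n,X,np.degrees(np.arctan2(d[1],d[0])),np.linalg.norm(d))
# same-camera comparison: lens front & body in top view
L=atz(T,c(235,290),.062);B=atz(T,c(126,283),.098);print("top lens",L,"body",B)
a=cv2.imread("pics/top0.png").astype(int);b=cv2.imread("pics/e_t.png").astype(int)
d=np.abs(a-b).max(2);print("film clip diff",(d[220:248,235:272]>40).sum(),"camera",(d[145:205,185:232]>40).sum(),"cell",(d[125:152,235:262]>40).sum())
s=robot.get_state();print(s["time"],s["joint_vel"].round(4))
E
```

```text
wrist [ 0.60654648 -0.033778    0.096     ] 90.38337703999855 0.0827238552145142
top [ 0.60724914 -0.03498708  0.096     ] 89.89516893598443 0.08151305583120672
tri [ 0.60644639 -0.03430591  0.09996087] 90.45560478828492 0.08219668407186417
top lens [0.60366626 0.07864543 0.062     ] body [0.60136036 0.13983625 0.098     ]
film clip diff 0 camera 0 cell 0
22.2833 [-0.0001 -0.0012  0.0004  0.0003 -0.001   0.0007  0.0004]
```

```bash
python3 - <<'E'
from rig import robot
s=robot.get_state();print(s["time"],s["opening"],s["force"].round(1))
robot.sign_off()
E
```

```text
22.2833 0.015982057437667462 [ 1.9  4.2 -2.3]
the job is handed in; nothing more can be done
```

The shutter button was pressed first, and the loupe now stands in front of the camera lens. The handle is still gripped. I handed the job in at 22.3 s.

- **Shutter:** I pressed it with closed fingertips. They stopped at about 106 mm above the counter, which is the stop height. About 8 N more push moved them only 0.15 mm, so the button was firmly down. I have no direct reading of the button's travel.
- **Tray:** I gripped the handle at its 16 mm thickness and turned the tray about 156° clockwise.
- **Alignment:** The wrist and top views put the loupe at a bearing of about 90.4° and 89.9° from the tray's axis, and the tool reads 91.2°. The camera lies at about 90.9°. The estimates disagree by about 1°. Measured within the top view alone, the loupe is about 0.5° (0.7 mm) short of square. I left it there.
- **Steadiness:** Before handing in, joint speeds were practically zero and the side force on the handle was about 5 N.
- **Other things:** The before and after top views show no change at the film clip, the lens cell or the camera. I saw no contact with the pieces on the tray. The tank was hidden behind the arm, and I did not check the reel, parts jar and screwdriver pixel by pixel.

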